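# Hook the tape measure on the cover's flange, draw it to the line and lock it

## Task

Take off the distance from the outside of the grey cover's far short flange to the black line on its blue strip: hook the end of the tape measure over that flange, back the case straight away inside the cover until its mouth is level with the line, and let it stand on the cover's floor. Then press the red lock down until its brake bites firmly, and leave the tape there, hooked and locked. Be gentle: do not drag the cover, do not force the blade or the lock, and do not disturb the reel, the tin and the cutters.

Things in the scene. Friction and masses are not known exactly. Their poses are not given: they have to be found in the camera images.
- tape: Loose yellow-black tape measure, 0.40 kg, upright on its rubber sole (friction 1.1: let go on the cover's floor it stays put against the spring). Origin: middle of the sole's underside; x forward, as the blade comes out, z up. Case x -30 to 30, 36 mm wide (grasp its flat sides, 33 mm above the sole), 61 mm high, 54 in front; then a nose 28 mm wide, 22 high, to x 42
- mouth (a point): The mouth: middle of the front end of the nose, at sole height (tape x +42, y 0, z 0 mm).
- blade: Yellow steel blade, 21 mm wide, its underside 8.3 mm above sole level; slides straight out of the mouth along tape x. Origin and axes: the tape's, when wound in. At its end the hook: a steel lip 20 mm wide, 2 mm thick, hanging down to 3.4 mm above sole level. Wound in, the hook's inner face is 9 mm in front of the mouth.
- hook (a point): Lower edge of the inner face (the one towards the case) of the hook, at mid width: tape x 51 mm + blade_out, 3.4 mm above the level of the sole.
- blade_out (a joint): How far the blade is drawn out (m): 0 wound in, at most 0.160. A spring winds it in with about 1.5 N at 0 and 2.3 N at 0.13 m.
- lock: Red rocker on top of the case in front, 20 mm wide, 23 mm long, hinged across the case at its rear end. Origin on the hinge, tape x 6, z 55.8 mm. Open, it stands up 29 degrees, its front end 12 mm above the top of the case; pressed down it comes nearly level with the top of the case. It stays where it is left.
- lock_turn (a joint): Turn of the lock (rad): 0 open (standing up). A push of about 4 N near its front end turns it. Its brake is worn by an unknown amount and bites somewhere between 0.12 and 0.46; from there the push rises steeply, by some 10 N per mm. Pushed to 7 to 10 N it is locked; more than 15 N would break it. Let go, it stays down.
- lock_pad (a point): Middle of the ribbed pad of the lock, on its upper surface 19 mm in front of the hinge: the place to press from above. Open it lies at tape x 20, z 69 mm; locked, 2 to 9 mm lower.
- cover: Loose grey sheet-steel cover, open side up, on four feet, 280 x 130 mm, 0.9 to 1.2 kg. Origin: middle of its underside, on the bench; x along its length towards the flange to hook on, z up. Floor 5 mm above the bench; flanges 3 mm thick round all four sides, 12 mm above the bench (7 above the floor). It slides on the bench at a push of 4 to 6 N.
- flange (a point): Middle of the upper outer edge of the short flange to hook on (cover x +140, z 12 mm). The hook's inner face must come against the outside of this flange.
- line (a point): Middle of the black line that runs across the blue strip on the cover's floor, 90 to 140 mm from the outside of that flange.
- blue_reel: Solder reel with blue flanges, 56 mm across and 58 mm high, standing; origin at the middle of its underside. Not to be disturbed.
- tin: Round metal tin 41 mm across and 18 mm high; origin at the middle of its underside. Not to be disturbed.
- cutters: Red-handled side cutters lying on the bench, 126 x 50 x 13 mm; origin at the middle of the underside. Not to be disturbed.
- drum: Spring drum hidden in the case, which turns as the blade moves; the lock's brake bears on it when locked. Origin at its middle, tape x 19, z 35 mm.
Things that resemble listed ones, but are neither listed nor needed, are in the scene too. Of the things that look like the tape, the smallest one is meant.

How it is judged:
By the outcome, as a careful person would: the job done as asked, in the order asked, and still so for the second after the job is handed in, with the robot touching nothing.
It also fails if it takes over 56 s, if anything falls off the work surface, if the arm or the gripper's body presses on something with over 40 N, if the wrist force passes 120 N, or if a joint passes its speed limit or range.

## Robot

A 6-joint arm with a two-finger parallel gripper is mounted at the origin on a cart in front of the work surface, level with it; the furniture and walls round the work are solid. World frame = base frame: x ahead of the robot, y to its left, z up, the work surface at z = 0. Lengths are in m, angles in rad, forces in N, time in s.
With the tool pointing down it reaches from about 0.35 to 0.975 m from the base axis. Payload 4.9 kg.
Tool frame: the origin (TCP) lies midway between the tips of the shut fingers; the grasp point (between the pads) lies 19 mm behind it; z points along the fingers, y is the line along which they close (so a half turn about z gives the same grasp; the last joint's range is limited). The gripper opens to 85 mm and grips with 20 to 120 N. Pads are 22 mm wide; open, the fingers measure 114 mm over their backs; the gripper's body (76 mm by 85 mm) begins 54 mm behind the grasp point. The pads swing forward as they close: fully open they stand 13 mm farther back than shut.
Start: joints at [-1.414, 0.053, 1.613, -0, 1.476, -0.119], TCP at [0.17, -0.601, 0.231] pointing down, gripper open.
Joint ranges: [-3.01, 3.01], [-1.01, 2.22], [0.06, 2.58], [-1.02, 4.17], [0.09, 2.62], [-3.14, 3.14]. Speed limits (rad/s): [2.57, 2.57, 3.14, 3.14, 3.14, 3.14].

## Interface

Orientations are given as a rotation vector (axis times angle).
In Python, from station import ctrl, optics, job gives the robot as it stands.
- The arm moves only by the shell command python3 -m jog 'ROWS' [OPENING] [FORCE]. ROWS is JSON, a list of rows, each a list of 2 entries, a list of its own where there are three numbers: the shift along the tool's x, y, z in m, then the turn, a rotation vector about the tool's x, y, z in rad. A call has 1 to 5 rows; each row is the pose to reach, as a shift and turn from the pose commanded when the call began, along the tool's axes at that moment; what a row does not reach only later rows make up. A row lasts 1/10 s, in which the tool goes at most 50 mm and 8.59 degrees, less where a joint would pass 70% of its speed; a pose out of reach is approached as far as the arm can. A call with a gripper value outside its range is refused whole. OPENING is the opening, from 0 (shut) to 1 (fully open), set as the call begins (- or left out, the last holds). The fingers move at their own pace and stop on an object; FORCE is the grip in N (left out, the last holds). Time passes only in rows, so rows that repeat a pose let the fingers close. It gives the time, the measured TCP pose, the force, the opening and the grip force at its end, in the units of the state.
- ctrl.get_obs(): the state, without advancing time (a new reading comes with each control period).
- optics.get_image(name): name is "scene" or "top" or "wrist"; returns a dict with "image" (400x640x3 uint8, blue, green, red), "fx", "fy", "cx", "cy" (pixels), "D" ([k1, k2, p1, p2, k3] as OpenCV has them; the pictures are not rectified), "rvec" (rotation vector, rad) and "tvec" (3), from world to camera coordinates, as OpenCV has them; the wrist camera has in their place "mount" (4x4, takes a point from camera to tool coordinates, whose origin is the TCP and whose axes are the flange's). Camera axes: x right, y down, z forward; pixel columns grow to the right and rows downward; lengths in m; the calibration is good to about 2 mm. A picture is of the moment at which its call begins: read the wrist's pose just before it. There is no depth.
- job.finish_job(): hands the job in; it is judged then, once.
The state is a dict: "t": time; "q": joint angles; "dq": joint speeds; "effort": joint torques, N m; "tool_pos": TCP position; "tool_rot": TCP orientation; "contact_force": force on the tool from outside, world axes, zero at the start; "wrist_torque": the same for the moment, N m; "opening": finger opening in m; "grip_force": force on a finger pad.
Only numpy, scipy, OpenCV 4.12 (cv2) and the standard library are available. Lean on these libraries where they do the work, as an engineer would, in place of code of your own. Each camera call takes 0.05 s, during which the arm holds its last target. There are 200 camera calls.

## Working session

There is one attempt and no reset: what is moved stays moved. The work goes in short steps, Python scripts to look and compute and a shell command to move; the robot and the scene stay as the last step left them, time stands still between calls to the robot, and variables do not carry over. Pictures are saved under pics/ and viewed, at most 11 in all, crops included, and the job is handed in when it is done.

```bash
mkdir -p pics; ls; python3 - <<'E'
from station import ctrl, optics
import cv2,numpy as np
for n in ("scene","top"):
    d=optics.get_image(n); cv2.imwrite(f"pics/{n}0.png",d["image"])
    print(n,d["fx"],d["fy"],d["cx"],d["cy"],d["D"],d["rvec"],d["tvec"])
d=optics.get_image("wrist"); print(np.round(d["mount"],4).tolist(),d["fx"],d["fy"],d["cx"],d["cy"],d["D"])
print(ctrl.get_obs())
E
```

```text
pics
scene 476.73291070672263 476.73291070672263 314.381180031411 203.76934303180315 [-0.04183022  0.          0.          0.          0.        ] [ 0.88622815 -2.36339232  1.24529035] [0.39537657 0.27161657 1.28924619]
top 436.54364082634476 436.54364082634476 316.03429805518516 198.6046710259423 [-0.02455275  0.          0.          0.          0.        ] [ 2.1545799  -2.18552515  0.116487  ] [0.0182586  0.50824839 1.70356302]
[[-0.0007, -0.9587, -0.2845, 0.0718], [1.0, -0.0005, -0.0008, 0.0005], [0.0006, -0.2845, 0.9587, -0.1436], [0.0, 0.0, 0.0, 1.0]] 291.3580175288248 291.3580175288248 316.68433360055906 196.95169681826877 [-0.00490899  0.          0.          0.          0.        ]
{'t': 0.15, 'q': array([-1.41398260e+00,  5.32425587e-02,  1.61397382e+00, -3.31471661e-05,
        1.47599982e+00, -1.18984347e-01]), 'dq': array([ 8.89611797e-04, -1.93275640e-03, -3.68952613e-03, -1.70254321e-03,
        1.39249518e-03, -3.84250891e-06]), 'effort': array([ 9.80357777e-05, -3.94242811e+01, -3.70722342e+01, -1.98881430e-04,
        4.57813134e-03, -2.74826668e-06]), 'tool_pos': array([ 0.17012137, -0.60089705,  0.23032514]), 'tool_rot': array([-3.11016157e+00, -4.31632735e-01,  1.00002985e-04]), 'contact_force': array([-0.17781212,  0.32646146, -0.05663983]), 'wrist_torque': array([-0.00905016, -0.01832018,  0.02823653]), 'grip_force': 0.0, 'opening': 0.0851128892009105}
```

View pics/top0.png

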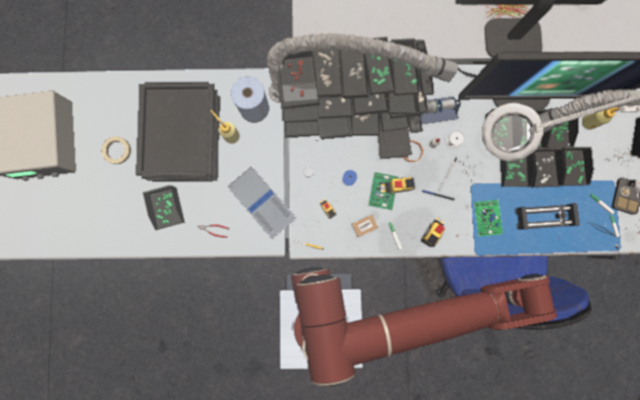

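View pics/scene0.png

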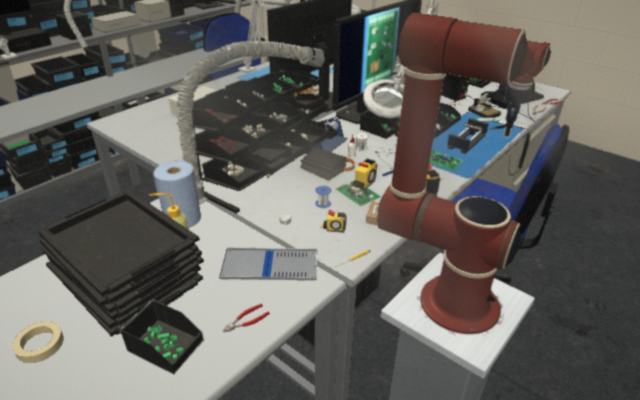

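The top view shows three things that could be the tape: (328,208), (402,185) and (434,233). The smallest is (328,208). The cover is at (262,202) with its strip at (261,198), which puts the strip nearer the upper-left end. I'll check both in a close crop.

```bash
cat > h.py <<'E'
from station import ctrl, optics
import cv2,numpy as np
from scipy.spatial.transform import Rotation as R
def cam(name):
    s=ctrl.get_obs(); d=optics.get_image(name)
    if "mount" in d:
        T=np.eye(4);T[:3,:3]=R.from_rotvec(s["tool_rot"]).as_matrix();T[:3,3]=s["tool_pos"]
        d["T"]=T@np.array(d["mount"])
    else:
        r=R.from_rotvec(np.ravel(d["rvec"])).as_matrix();T=np.eye(4);T[:3,:3]=r.T;T[:3,3]=-r.T@np.ravel(d["tvec"]);d["T"]=T
    d["K"]=np.array([[d["fx"],0,d["cx"]],[0,d["fy"],d["cy"]],[0,0,1.]])
    return d
def plane(d,px,z):
    p=np.array(px,float).reshape(-1,1,2)
    n=cv2.undistortPoints(p,d["K"],np.array(d["D"]))[:,0]
    v=np.c_[n,np.ones(len(n))]@d["T"][:3,:3].T; o=d["T"][:3,3]
    return o+v*((z-o[2])/v[:,2])[:,None]
def proj(d,P):
    M=np.linalg.inv(d["T"]);p,_=cv2.projectPoints(np.array(P,float).reshape(-1,3),cv2.Rodrigues(M[:3,:3])[0],M[:3,3],d["K"],np.array(d["D"]));return p[:,0]
E
python3 - <<'E'
from h import *
d=cam("top");im=d["image"]
print(np.round(plane(d,[[328,208],[402,185],[434,233]],.04),3).tolist())
print(np.round(plane(d,[[229,189],[251,167],[295,212],[273,238],[261,198],[350,177],[308,172],[213,230]],.01),3).tolist())
a=cv2.resize(im[155:255,220:350],None,fx=4,fy=4,interpolation=2)
e=cam("scene")["image"];b=cv2.resize(e[190:250,310:360],None,fx=4,fy=4,interpolation=2)
c=np.zeros((400,800,3),np.uint8);c[:,:520]=a;c[:240,530:730]=b
cv2.imwrite("pics/crop1.png",c)
E
```

```text
[[0.469, -0.035, 0.04], [0.556, -0.329, 0.04], [0.365, -0.448, 0.04]]
[[0.554, 0.359, 0.01], [0.642, 0.271, 0.01], [0.458, 0.096, 0.01], [0.356, 0.184, 0.01], [0.516, 0.231, 0.01], [0.596, -0.127, 0.01], [0.618, 0.042, 0.01], [0.391, 0.422, 0.01]]
```

View pics/crop1.png

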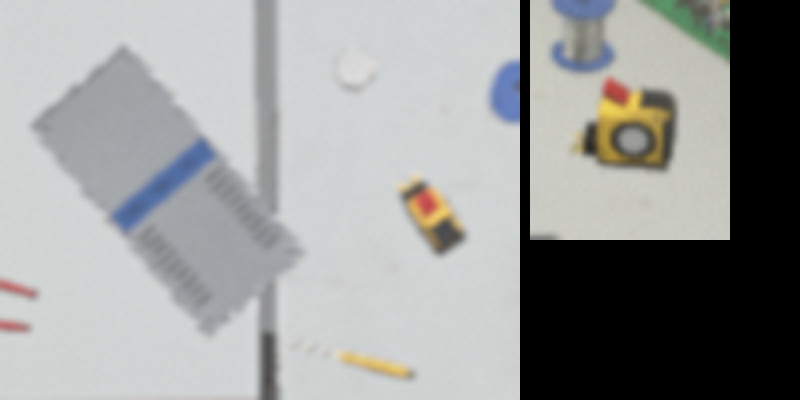

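The crop shows the small tape at crop (430,215) with its nose to the upper left, near (405,185). That is about in line with the cover. The cover's far end (123,47)–(35,125) is the one nearer the blue strip. I'll go above the tape with the wrist camera.

```bash
cat >> h.py <<'E'
def go(p,az_deg):
    "shift and turn in tool axes to have the tool pointing down, x at azimuth"
    s=ctrl.get_obs();A=R.from_rotvec(s["tool_rot"]);a=np.radians(az_deg)
    B=R.from_matrix(np.array([[np.cos(a),np.sin(a),0],[np.sin(a),-np.cos(a),0],[0,0,-1]]))
    print("shift",np.round(A.inv().apply(np.array(p)-s["tool_pos"]),4).tolist(),"turn",np.round((A.inv()*B).as_rotvec(),4).tolist(),"t",round(s["t"],2),"pos",np.round(s["tool_pos"],4).tolist())
E
python3 - <<'E'
from h import *
go([.46,-.04,.22],40)
E
```

```text
shift [0.4317, -0.4609, 0.0112] turn [-0.001, -0.0003, -0.4224] t 0.25 pos [0.1701, -0.6011, 0.2307]
```

```bash
R5='x'; python3 -m jog '[[[0.09,-0.09,0],[0,0,-0.1]],[[0.17,-0.18,0],[0,0,-0.2]],[[0.26,-0.28,0],[0,0,-0.3]],[[0.35,-0.37,0.005],[0,0,-0.4]],[[0.432,-0.461,0.01],[0,0,-0.422]]]'; python3 - <<'E'
from h import *
go([.46,-.04,.22],40)
E
```

```text
t: 0.75
tool_pos: [0.2864, -0.378, 0.2295]
tool_rot: [2.951, 1.076, 0.0]
contact_force: [1.5, 0.1, 0.4]
opening: 0.0852
grip_force: 0.0
shift [0.3504, -0.1469, 0.0095] turn [0.0004, -0.0002, 0.0011] t 0.75 pos [0.2864, -0.378, 0.2295]
```

```bash
python3 -m jog '[[[0.045,-0.019,0],[0,0,0]],[[0.09,-0.038,0],[0,0,0]],[[0.135,-0.057,0],[0,0,0]],[[0.18,-0.076,0.005],[0,0,0]],[[0.225,-0.095,0.01],[0,0,0]]]' >/dev/null;  python3 -m jog '[[[0.045,-0.019,0],[0,0,0]],[[0.09,-0.038,0],[0,0,0]],[[0.12,-0.05,0],[0,0,0]],[[0.12,-0.05,0],[0,0,0]],[[0.12,-0.05,0],[0,0,0]]]'; python3 - <<'E'
from h import *
d=cam("wrist");np.save("pics/T1.npy",d["T"]);cv2.imwrite("pics/w1.png",d["image"])
E
```

```text
t: 1.75
tool_pos: [0.457, -0.0465, 0.2194]
tool_rot: [2.951, 1.077, -0.001]
contact_force: [1.3, 0.4, -0.7]
opening: 0.0853
grip_force: 0.0
```

View pics/w1.png

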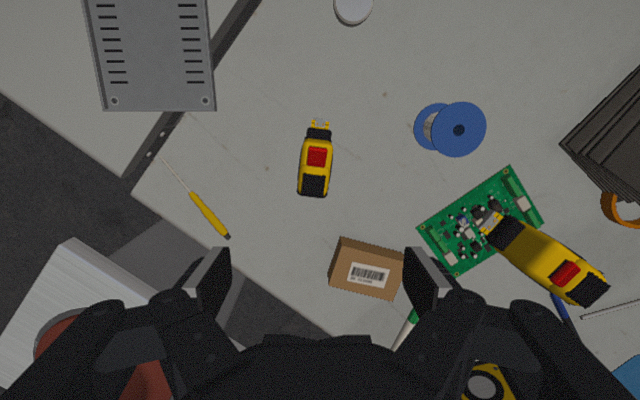

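The view shows the tape centred at (315,160), its nose up at (318,130) and hook near (320,121), lock red at (317,156). The cover is at top left, its near end at row 110, and its axis is nearly parallel to the tape.

```bash
python3 - <<'E'
from h import *
d=cam("wrist");im=d["image"];hsv=cv2.cvtColor(im,cv2.COLOR_BGR2HSV)
H,S,V=[hsv[...,i].astype(int) for i in range(3)]
box=np.zeros(H.shape,bool);box[110:210,285:350]=1
red=box&((H<8)|(H>170))&(S>150)&(V>80)
fg=(box&((S>90)|(V<70))).astype(np.uint8)
n,l,st,c=cv2.connectedComponentsWithStats(fg);k=1+np.argmax(st[1:,4]);print(st[k],c[k])
rc=np.argwhere(red).mean(0)[::-1];print("red",rc,red.sum())
for r in range(112,202,3):
    xs=np.where(l[r]==k)[0]
    if len(xs):print(r,xs.min(),xs.max(),end=' | ')
ye=box&(H>18)&(H<35)&(S>130)&(V>90)
print()
ys=np.argwhere(ye&(np.arange(400)[:,None]<126));print("tip",ys.min(0),ys.max(0),ys.mean(0))
P1=plane(d,[rc],.064)[0];P2=plane(d,[[ys[:,1].mean(),ys[:,0].mean()]],.008)[0];print(P1,P2,np.degrees(np.arctan2(*(P2-P1)[1::-1])))
# cover side edges
g=plane(d,[[104,110],[216,110],[209,0],[82,0]],.012);print(np.round(g,4).tolist())
E
```

```text
[ 297  119   36   79 2124] [314.95338983 161.22222222]
red [316.03058104 155.71559633] 327
121 311 328 | 124 310 328 | 127 309 327 | 130 307 329 | 133 306 330 | 136 305 330 | 139 305 330 | 142 303 330 | 145 302 331 | 148 301 332 | 151 301 332 | 154 301 331 | 157 300 331 | 160 299 331 | 163 299 330 | 166 299 330 | 169 298 330 | 172 298 329 | 175 298 329 | 178 298 328 | 181 298 328 | 184 297 327 | 187 298 327 | 190 297 326 | 193 298 326 | 196 312 324 | 
tip [119 311] [125 328] [122.44680851 318.34042553]
[ 0.47720593 -0.02929454  0.064     ] [ 0.50264835 -0.0114034   0.008     ] 35.11493217743331
[[0.3543, 0.188, 0.012], [0.4375, 0.0883, 0.012], [0.5246, 0.1569, 0.012], [0.439, 0.2597, 0.012]]
```

```bash
python3 - <<'E'
from h import *
go([.463,-.0385,.013],34)
E
```

```text
shift [0.0108, -0.003, 0.2064] turn [0.0, 0.0004, 0.1034] t 1.85 pos [0.4567, -0.0476, 0.2194]
```

```bash
python3 -m jog '[[[0.011,-0.003,0.04],[0,0,0.1]],[[0.011,-0.003,0.08],[0,0,0.103]],[[0.011,-0.003,0.12],[0,0,0.103]],[[0.011,-0.003,0.12],[0,0,0.103]],[[0.011,-0.003,0.12],[0,0,0.103]]]'; python3 - <<'E'
from h import *
go([.463,-.0385,.013],34)
d=cam("wrist");np.save("pics/T2.npy",d["T"]);cv2.imwrite("pics/w2.png",d["image"])
E
```

```text
t: 2.35
tool_pos: [0.4631, -0.0385, 0.0998]
tool_rot: [-3.004, -0.918, 0.002]
contact_force: [-0.3, -0.4, -0.1]
opening: 0.0853
grip_force: 0.0
shift [-0.0, -0.0, 0.0868] turn [-0.0007, 0.0008, -0.0004] t 2.35 pos [0.4631, -0.0385, 0.0998]
```

View pics/w2.png

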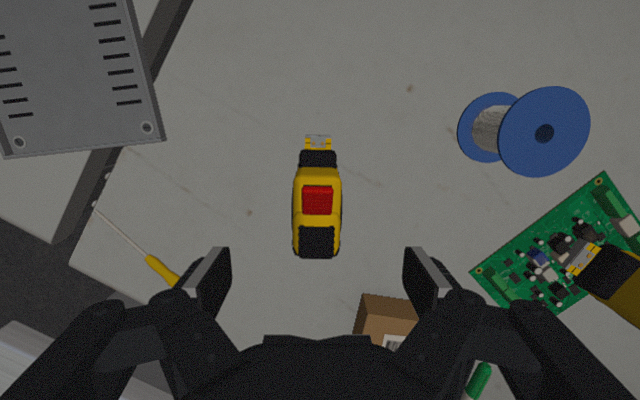

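The tape now stands straight up in the image (axis column about 317) and midway between the fingers. I'll descend and grasp.

```bash
python3 -m jog '[[[0,0,0.04],[0,0,0]],[[0,0,0.07],[0,0,0]],[[0,0,0.087],[0,0,0]],[[0,0,0.087],[0,0,0]],[[0,0,0.087],[0,0,0]]]' && python3 -m jog '[[[0,0,0],[0,0,0]],[[0,0,0],[0,0,0]],[[0,0,0],[0,0,0]],[[0,0,0],[0,0,0]],[[0,0,0],[0,0,0]]]' 0.3 35 && python3 -m jog '[[[0,0,0],[0,0,0]],[[0,0,0],[0,0,0]],[[0,0,0],[0,0,0]]]' 0.2 40
```

```text
t: 2.9
tool_pos: [0.4657, -0.0384, 0.0151]
tool_rot: [3.002, 0.919, 0.006]
contact_force: [0.3, -0.2, 0.3]
opening: 0.0855
grip_force: 0.0
t: 3.4
tool_pos: [0.4641, -0.0376, 0.0136]
tool_rot: [3.003, 0.92, 0.001]
contact_force: [-2.2, 1.5, 6.0]
opening: 0.0355
grip_force: 35.5
t: 3.7
tool_pos: [0.4641, -0.0376, 0.0136]
tool_rot: [3.004, 0.92, 0.001]
contact_force: [-3.4, 0.9, 6.9]
opening: 0.0355
grip_force: 38.9
```

```bash
python3 -m jog '[[[0,0,-0.02],[0,0,0]],[[0,0,-0.06],[0,0,0]],[[0,0,-0.1],[0,0,0]],[[0,0,-0.14],[0,0,0]],[[0,0,-0.14],[0,0,0]]]'; python3 - <<'E'
from h import *
go([.48,.208,.24],39.8)
E
```

```text
t: 4.2
tool_pos: [0.467, -0.0384, 0.1584]
tool_rot: [2.998, 0.919, 0.015]
contact_force: [1.2, -0.4, -3.4]
opening: 0.0356
grip_force: 41.7
shift [0.1495, -0.1961, -0.0821] turn [0.0088, -0.0071, -0.0997] t 4.2 pos [0.467, -0.0384, 0.1584]
```

```bash
python3 -m jog '[[[0.025,-0.033,-0.014],[0,0,-0.03]],[[0.05,-0.065,-0.028],[0,0,-0.06]],[[0.075,-0.098,-0.042],[0,0,-0.1]],[[0.1,-0.131,-0.056],[0,0,-0.1]],[[0.125,-0.163,-0.07],[0,0,-0.1]]]' >/dev/null; python3 -m jog '[[[0.008,-0.03,-0.005],[0,0,0]],[[0.022,-0.035,-0.01],[0,0,0]],[[0.022,-0.035,-0.01],[0,0,0]],[[0.022,-0.035,-0.01],[0,0,0]]]'; python3 - <<'E'
from h import *
d=cam("wrist");np.save("pics/T3.npy",d["T"]);cv2.imwrite("pics/w3.png",d["image"])
E
```

```text
t: 5.1
tool_pos: [0.4692, 0.2079, 0.23]
tool_rot: [2.954, 1.07, -0.007]
contact_force: [-0.4, -0.3, -4.5]
opening: 0.0355
grip_force: 42.3
```

View pics/w3.png

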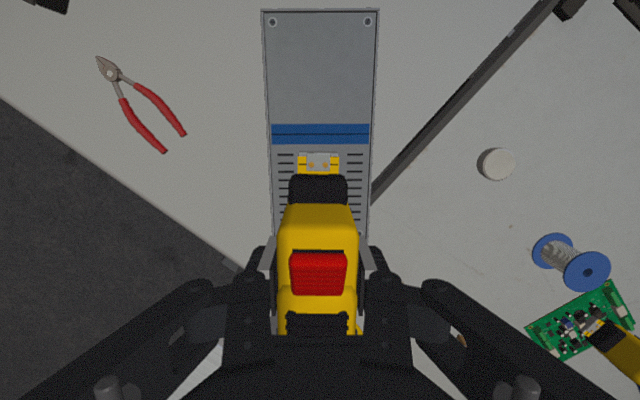

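The view shows the line at row ~134 between columns 272 and 369. The far flange's outer corners are at (262,10) and (379,10), and the hook is at row ~153. I'll measure these more finely.

```bash
python3 - <<'E'
from h import *
s=ctrl.get_obs()
d=cam("wrist");im=d["image"];g=im.sum(2)/3.
# line: dark min in blue strip
hsv=cv2.cvtColor(im,cv2.COLOR_BGR2HSV)
pts=[]
for c in list(range(276,297,2))+list(range(345,366,2)):
    col=cv2.GaussianBlur(g,(1,5),0)[124:145,c]; w=np.clip(np.median(g[126:142,c])-g[128:141,c],0,None)
    pts.append([c,128+(w*np.arange(13)).sum()/w.sum()])
pts=np.array(pts);L=plane(d,pts,.0053)
# far flange outer edge: strongest vertical gradient scanning from above
for c in (275,300,320,340,365): print(c,np.round(g[3:20,c]).astype(int).tolist())
for r in (40,80,110): print(r,np.round(g[r,258:276]).astype(int).tolist(),np.round(g[r,364:384]).astype(int).tolist())
print("line rows",np.round(pts[[0,5,10,11,16,21],1],1));print(np.round(L[[0,10,11,21]],4).tolist())
for c in (305,319,333): print(c,np.round(g[146:186,c]).astype(int).tolist())
go([.48,.208,.24],39.8)
E
```

```text
275 [138, 137, 136, 138, 134, 118, 110, 98, 46, 53, 83, 105, 103, 106, 104, 117, 125]
300 [138, 138, 135, 138, 134, 117, 106, 95, 52, 54, 93, 103, 104, 105, 104, 103, 104]
320 [138, 139, 138, 137, 140, 132, 110, 85, 39, 61, 103, 101, 105, 99, 108, 105, 101]
340 [131, 135, 140, 135, 133, 114, 108, 88, 41, 68, 103, 105, 103, 107, 104, 106, 105]
365 [136, 137, 140, 135, 120, 114, 106, 76, 48, 67, 107, 103, 105, 111, 132, 126, 94]
40 [139, 140, 138, 111, 103, 112, 90, 102, 110, 104, 105, 112, 109, 105, 105, 107, 107, 101] [106, 107, 109, 105, 107, 108, 109, 106, 105, 106, 64, 59, 106, 121, 138, 142, 136, 138, 134, 135]
80 [138, 139, 137, 137, 139, 118, 112, 114, 86, 102, 107, 107, 109, 108, 111, 107, 109, 109] [111, 109, 109, 106, 106, 111, 109, 111, 78, 59, 107, 124, 142, 140, 139, 140, 140, 140, 140, 139]
110 [140, 139, 137, 141, 142, 139, 144, 119, 108, 89, 86, 105, 107, 109, 107, 109, 110, 107] [110, 104, 111, 109, 110, 113, 111, 59, 93, 112, 115, 140, 143, 138, 145, 138, 140, 145, 136, 143]
line rows [134.  134.  133.3 133.7 133.3 133.4]
[[0.47, 0.274, 0.0053], [0.4865, 0.2554, 0.0053], [0.5249, 0.2084, 0.0053], [0.5411, 0.1897, 0.0053]]
305 [110, 109, 109, 109, 109, 96, 116, 131, 130, 123, 123, 116, 113, 113, 115, 115, 116, 92, 65, 96, 113, 117, 115, 114, 115, 120, 121, 91, 27, 11, 22, 20, 22, 28, 31, 22, 33, 27, 32, 32]
319 [107, 106, 111, 106, 104, 94, 106, 141, 141, 137, 128, 131, 135, 134, 130, 134, 136, 131, 135, 135, 132, 134, 130, 130, 122, 118, 117, 106, 69, 30, 18, 23, 28, 26, 29, 23, 26, 28, 30, 32]
333 [107, 107, 110, 110, 108, 96, 97, 121, 134, 130, 114, 101, 118, 119, 116, 117, 120, 105, 69, 94, 117, 116, 115, 118, 117, 116, 119, 94, 49, 20, 18, 18, 30, 23, 27, 21, 28, 32, 23, 30]
shift [0.0085, 0.0063, -0.0095] turn [-0.001, 0.0031, -0.0008] t 5.2 pos [0.4695, 0.2074, 0.2306]
```

```bash
python3 - <<'E'
from h import *
d=cam("wrist");s=ctrl.get_obs();tz=s["tool_pos"][2]
F=plane(d,[[275,7.8],[300,7.6],[340,7.4],[365,7.2]],.012)
SL=plane(d,[[260.7,40],[262.8,80],[264.7,110]],.012);SR=plane(d,[[377.5,40],[375.6,80],[374.6,110]],.012)
L=plane(d,[[276,134],[286,134],[296,133.6],[345,133.6],[355,133.4],[365,133.4]],.0053)
def az(P,o=0):
    v=P[-1]-P[0];return np.degrees(np.arctan2(v[1],v[0]))+o
print("az",az(F,90),az(SL[::-1]),az(SR[::-1]),az(L,90))
print("width",np.linalg.norm(SL-SR,axis=1)[:])
a=np.radians(np.mean([az(F,90),az(L,90),az(SL[::-1]),az(SR[::-1])]));u=np.array([np.cos(a),np.sin(a),0]);v=np.array([-u[1],u[0],0])
print("mean az",np.degrees(a))
D=F.mean(0)@u-L.mean(0)@u
cen=(np.mean(SL@v)+np.mean(SR@v))/2
fl=u*(F.mean(0)@u)+v*cen;print("dist",D,"flange",fl[:2],"center offset check",cen,"tcp along",s["tool_pos"]@u-F.mean(0)@u,"across",s["tool_pos"]@v-cen)
np.save("cover.npy",np.r_[fl[:2],a,D])
# tape in tool frame
Rt=R.from_rotvec(s["tool_rot"])
sole=tz-.0136
for nm,px,h in (("nose",[[305,173.4],[319,174],[333,173.6]],.022),("nose_lowguess",[[319,174]],.010),("hookend",[[305,151.3],[319,152],[333,152]],.0085)):
    P=plane(d,px,sole+h);print(nm,np.round(Rt.inv().apply(P-s["tool_pos"])*1000,1).tolist())
E
```

```text
az 40.03237857052432 40.22981328500722 40.46177410801872 40.09635308784493
width [0.13058406 0.13067861 0.13088777]
mean az 40.2050797628488
dist 0.135088327048981 flange [0.60830976 0.3197463 ] center offset check -0.14847674406250955 tcp along -0.17842418641982027 across 0.003647333387425844
nose [[43.2, -5.6, -8.5], [42.9, 1.0, -8.5], [43.1, 7.6, -8.5]]
nose_lowguess [[40.3, 1.1, 3.5]]
hookend [[51.8, -6.0, 5.0], [51.4, 1.1, 5.0], [51.4, 8.2, 5.0]]
```

```bash
cat >> h.py <<'E'
def rel(along,across,z,daz=0):
    c=np.load("cover.npy");a=c[2];u=np.array([np.cos(a),np.sin(a)]);v=np.array([-u[1],u[0]])
    go(np.r_[c[:2]+along*u+across*v,z],np.degrees(a)+daz)
E
python3 - <<'E'
from h import *
rel(-.048,.001,.0386)
E
```

```text
shift [0.1309, 0.0017, 0.1921] turn [-0.0008, 0.0024, -0.0082] t 5.25 pos [0.4697, 0.2074, 0.231]
```

```bash
python3 -m jog '[[[0.04,0.002,0.02],[0,0,-0.008]],[[0.085,0.002,0.04],[0,0,-0.008]],[[0.115,0.002,0.07],[0,0,-0.008]],[[0.13,0.002,0.105],[0,0,-0.008]],[[0.131,0.002,0.13],[0,0,-0.008]]]' >/dev/null; python3 -m jog '[[[0,0,0.03],[0,0,0]],[[0,0,0.055],[0,0,0]],[[0,0,0.062],[0,0,0]],[[0,0,0.062],[0,0,0]],[[0,0,0.062],[0,0,0]]]'; python3 - <<'E'
from h import *
rel(-.048,.001,.0386)
d=cam("wrist");np.save("pics/T4.npy",d["T"]);cv2.imwrite("pics/w4.png",cv2.resize(d["image"][40:240,200:440],None,fx=3,fy=3))
E
```

```text
t: 6.25
tool_pos: [0.5733, 0.2907, 0.042]
tool_rot: [-2.95, -1.08, -0.004]
contact_force: [-0.1, 0.2, -4.5]
opening: 0.0357
grip_force: 42.2
shift [-0.0025, -0.0006, 0.0034] turn [0.0008, -0.0021, 0.0005] t 6.25 pos [0.5733, 0.2907, 0.042]
```

View pics/w4.png

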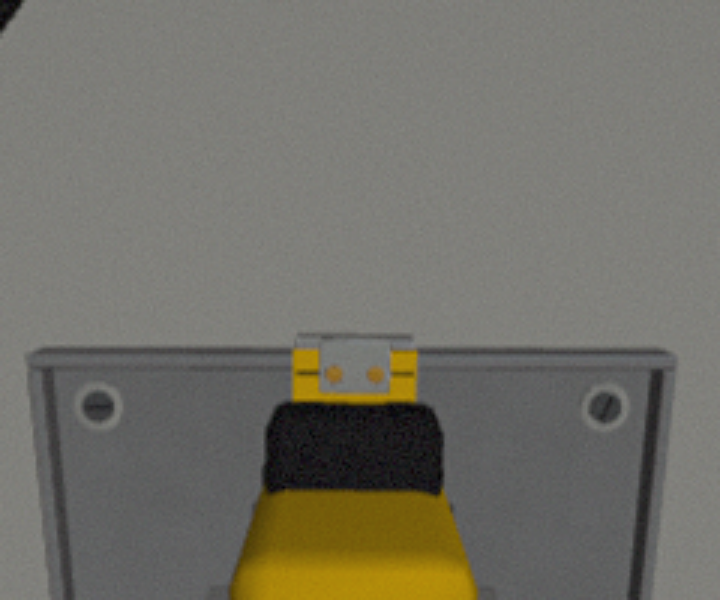

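The crop shows the hook end at crop row ~335, just past the flange's outer edge (rows 348–367). I'll get the exact numbers from column profiles.

```bash
python3 - <<'E'
from h import *
d=cam("wrist");s=ctrl.get_obs();im=d["image"];g=im.sum(2)/3.
print("flL",np.round(g[150:170,230:280].mean(1)).astype(int).tolist());print("flR",np.round(g[150:170,350:400].mean(1)).astype(int).tolist())
print("hook c",np.round(g[146:160,312:326].mean(1)).astype(int).tolist());print("hook e",np.round(g[146:180,300:304].mean(1)).astype(int).tolist())
Rt=R.from_rotvec(s["tool_rot"]);t=lambda px,z:np.round(Rt.inv().apply(plane(d,px,z)-s["tool_pos"])*1000,1).tolist()
sole=s["tool_pos"][2]-.0136
for r in (155.5,156.5,157.5,158.5,161):print(r,"fl",t([[255,r],[375,r]],.012))
for r in (150.8,151.5,152.5,153.5): print(r,"hook bottom",t([[318,r]],sole+.0034)[0],"top",t([[318,r]],sole+.0085)[0])
print(t([[318,174.5]],sole+.022),s["tool_pos"])
E
```

```text
flL [126, 126, 125, 126, 127, 128, 101, 67, 83, 98, 101, 98, 89, 87, 94, 94, 93, 94, 95, 97]
flR [125, 126, 126, 126, 127, 128, 108, 76, 71, 92, 103, 101, 96, 84, 88, 95, 96, 95, 95, 96]
hook c [126, 126, 127, 128, 123, 100, 93, 118, 125, 121, 119, 119, 118, 119]
hook e [125, 124, 127, 127, 120, 98, 104, 120, 115, 110, 114, 102, 105, 105, 106, 106, 107, 80, 53, 89, 106, 106, 105, 105, 106, 107, 109, 80, 28, 16, 18, 24, 25, 18]
155.5 fl [[45.7, -36.8, 31.1], [45.7, 35.2, 31.2]]
156.5 fl [[45.1, -36.8, 31.1], [45.1, 35.2, 31.2]]
157.5 fl [[44.5, -36.9, 31.1], [44.5, 35.2, 31.2]]
158.5 fl [[43.9, -36.9, 31.1], [43.9, 35.3, 31.2]]
161 fl [[42.4, -37.0, 31.1], [42.3, 35.4, 31.2]]
150.8 hook bottom [51.3, 0.9, 10.4] top [51.9, 0.9, 5.3]
151.5 hook bottom [50.9, 0.9, 10.4] top [51.6, 0.9, 5.3]
152.5 hook bottom [50.4, 0.9, 10.4] top [51.1, 0.9, 5.3]
153.5 hook bottom [49.8, 0.9, 10.4] top [50.6, 0.9, 5.3]
[[42.6, 0.8, -8.2]] [0.5737827  0.29113047 0.04298776]
```

The hook's inner face is about 5 mm beyond the flange and the mouth is too close to it. I'll back off 2.5 mm, then lower to about 1 mm above the floor.

```bash
python3 -m jog '[[[-0.0025,-0.0005,0],[0,-0.002,0]],[[-0.0025,-0.0005,0.006],[0,-0.002,0]],[[-0.0025,-0.0005,0.012],[0,-0.002,0]],[[-0.0025,-0.0005,0.017],[0,-0.002,0]],[[-0.0025,-0.0005,0.017],[0,-0.002,0]]]';python3 -m jog '[[[0,0,0],[0,0,0]],[[0,0,0],[0,0,0]]]'; python3 - <<'E'
from h import *
rel(-.048,.001,.0196)
E
```

```text
t: 6.85
tool_pos: [0.5688, 0.2891, 0.0218]
tool_rot: [2.949, 1.081, -0.007]
contact_force: [0.1, -0.3, -4.2]
opening: 0.0356
grip_force: 42.3
t: 7.05
tool_pos: [0.5701, 0.2896, 0.0237]
tool_rot: [2.949, 1.081, -0.002]
contact_force: [0.1, -0.1, -4.8]
opening: 0.0357
grip_force: 42.3
shift [0.0007, 0.0006, 0.0041] turn [0.0001, 0.0017, 0.0011] t 7.05 pos [0.5701, 0.2896, 0.0237]
```

```bash
python3 -m jog '[[[0.0005,0.0005,0.001],[0,0,0]],[[0.0005,0.0005,0.002],[0,0,0]],[[0.0005,0.0005,0.003],[0,0,0]],[[0.0005,0.0005,0.0037],[0,0,0]],[[0.0005,0.0005,0.0037],[0,0,0]]]';python3 -m jog '[[[0,0,0],[0,0,0]],[[0,0,0],[0,0,0]]]'; python3 - <<'E'
from h import *
rel(-.048,.001,.0196)
d=cam("wrist");s=ctrl.get_obs();im=d["image"];g=im.sum(2)/3.
cv2.imwrite("pics/w5.png",cv2.resize(im[120:200,240:400],None,fx=4,fy=4))
print("flL",np.round(g[150:175,240:290].mean(1)).astype(int).tolist());print("hook c",np.round(g[140:170,312:326].mean(1)).astype(int).tolist())
E
```

```text
t: 7.55
tool_pos: [0.5704, 0.2894, 0.0196]
tool_rot: [2.949, 1.081, -0.004]
contact_force: [-0.3, -0.6, -4.8]
opening: 0.0355
grip_force: 42.3
t: 7.75
tool_pos: [0.5706, 0.2894, 0.0199]
tool_rot: [2.949, 1.081, -0.003]
contact_force: [0.5, 0.3, -4.5]
opening: 0.0357
grip_force: 42.3
shift [0.0003, 0.0002, 0.0003] turn [0.0001, 0.002, 0.0011] t 7.75 pos [0.5706, 0.2894, 0.0199]
flL [125, 125, 125, 125, 126, 128, 103, 69, 67, 89, 102, 100, 99, 88, 75, 84, 94, 93, 93, 94, 93, 94, 93, 94, 94]
hook c [125, 125, 125, 125, 125, 125, 125, 126, 125, 125, 124, 98, 93, 118, 125, 120, 118, 119, 119, 120, 118, 119, 117, 113, 110, 108, 108, 112, 117, 116]
```

View pics/w5.png

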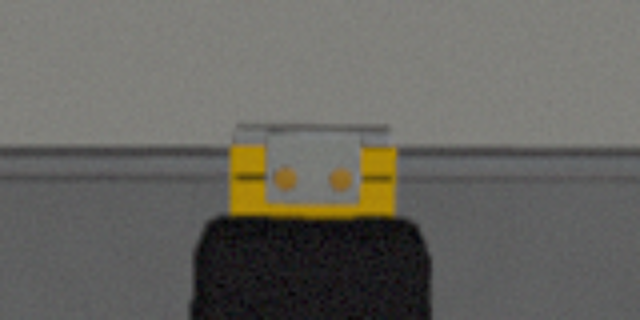

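The hook (its end at crop row ~130) is outside the flange (row ~150) and the nose is inside, with no contact force. I'll back away gently.

```bash
python3 -m jog '[[[-0.002,0,0],[0,0,0]],[[-0.004,0,0],[0,0,0]],[[-0.006,0,0],[0,0,0]],[[-0.009,0,0],[0,0,0]],[[-0.012,0,0],[0,0,0]]]';python3 -m jog '[[[0,0,0],[0,0,0]],[[0,0,0],[0,0,0]]]'; python3 - <<'E'
from h import *
rel(-.177,.001,.0196)
d=cam("wrist");im=d["image"];g=im.sum(2)/3.
print("flL",np.round(g[135:165,240:290].mean(1)).astype(int).tolist());print("hook c",np.round(g[130:160,312:326].mean(1)).astype(int).tolist())
E
```

```text
t: 8.3
tool_pos: [0.5614, 0.2817, 0.02]
tool_rot: [2.949, 1.081, -0.002]
contact_force: [1.3, 1.9, -5.3]
opening: 0.0358
grip_force: 42.2
t: 8.5
tool_pos: [0.5615, 0.2817, 0.02]
tool_rot: [2.949, 1.081, -0.003]
contact_force: [0.8, 1.6, -4.5]
opening: 0.0352
grip_force: 42.2
shift [-0.1166, 0.0001, 0.0006] turn [-0.0, 0.0017, 0.001] t 8.5 pos [0.5615, 0.2817, 0.02]
flL [86, 101, 102, 100, 98, 85, 84, 95, 95, 94, 94, 95, 94, 94, 94, 95, 95, 95, 95, 95, 95, 95, 96, 95, 96, 95, 94, 95, 94, 95]
hook c [128, 102, 100, 120, 122, 122, 120, 120, 120, 121, 121, 121, 116, 113, 111, 109, 110, 115, 119, 120, 114, 112, 104, 107, 107, 106, 106, 106, 106, 106]
```

Hooked: the pull is about 1.8 N and the hook now lies against the flange. I'll keep backing.

```bash
python3 -m jog '[[[-0.004,0,0],[0,0,0]],[[-0.01,0,0],[0,0,0]],[[-0.016,0,0],[0,0,0]],[[-0.022,0,0],[0,0,0]],[[-0.028,0,0],[0,0,0]]]';python3 -m jog '[[[-0.006,0,0],[0,0,0]],[[-0.012,0,0],[0,0,0]],[[-0.018,0,0],[0,0,0]],[[-0.024,0,0],[0,0,0]],[[-0.03,0,0],[0,0,0]]]';python3 -m jog '[[[-0.006,0,0],[0,0,0]],[[-0.012,0,0],[0,0,0]],[[-0.018,0,0],[0,0,0]],[[-0.024,0,0],[0,0,0]],[[-0.03,0,0],[0,0,0]]]';python3 -m jog '[[[-0.006,0,0],[0,0,0]],[[-0.012,0,0],[0,0,0]],[[-0.016,0,0],[0,0,0]],[[-0.02,0,0],[0,0,0]],[[-0.02,0,0],[0,0,0]]]'; python3 -m jog '[[[0,0,0],[0,0,0]],[[0,0,0],[0,0,0]]]'; python3 - <<'E'
from h import *
rel(-.177,.001,.0196)
d=cam("wrist");im=d["image"]
cv2.imwrite("pics/w6.png",cv2.resize(im[0:260,220:420],None,fx=2.3,fy=2.3))
E
```

```text
t: 9.05
tool_pos: [0.5396, 0.2633, 0.02]
tool_rot: [2.949, 1.081, -0.003]
contact_force: [0.9, 1.1, -3.7]
opening: 0.0354
grip_force: 42.1
t: 9.55
tool_pos: [0.5168, 0.2439, 0.02]
tool_rot: [2.949, 1.081, -0.003]
contact_force: [0.3, 2.8, -4.0]
opening: 0.0357
grip_force: 41.9
t: 10.05
tool_pos: [0.4939, 0.2245, 0.0201]
tool_rot: [2.949, 1.081, -0.003]
contact_force: [0.5, 3.1, -3.6]
opening: 0.0357
grip_force: 41.7
t: 10.55
tool_pos: [0.4787, 0.2115, 0.02]
tool_rot: [2.949, 1.081, -0.003]
contact_force: [1.5, 3.1, -4.9]
opening: 0.0355
grip_force: 41.7
t: 10.75
tool_pos: [0.4791, 0.2119, 0.0201]
tool_rot: [2.949, 1.081, -0.003]
contact_force: [1.3, 2.3, -5.0]
opening: 0.0359
grip_force: 41.7
shift [-0.0087, 0.0, 0.0005] turn [0.0, 0.0021, 0.0011] t 10.75 pos [0.4791, 0.2119, 0.0201]
```

View pics/w6.png

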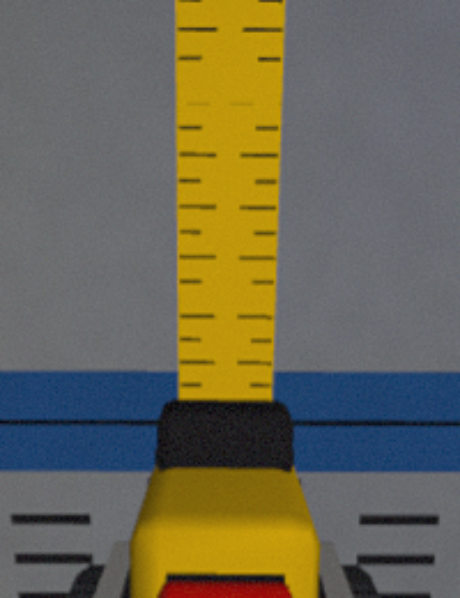

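The nose front meets the blade at crop row ~402 and the line is at ~423, so the case must go back a few mm more. The visible edge is the nose front at blade height, because the camera looks back at it.

```bash
cat > m.py <<'E'
from h import *
def meas():
    d=cam("wrist");s=ctrl.get_obs();im=d["image"];g=im.sum(2)/3.
    Rt=R.from_rotvec(s["tool_rot"]);t=lambda px,z:Rt.inv().apply(plane(d,px,z)-s["tool_pos"])*1000
    rows=slice(165,225);pts=[]
    for lo,hi in ((225,285),(352,410)):
        p=g[rows,lo:hi].mean(1);b=im[rows,lo:hi].mean(1);blue=b[:,0]-b[:,2]>30
        i=np.where(blue)[0];i0,i1=i.min()+3,i.max()-2;q=p[i0:i1];w=np.clip(np.median(q)-5-q,0,None)
        pts.append([(lo+hi)/2,165+i0+(w*np.arange(len(q))).sum()/w.sum()])
    L=t(pts,.0053)
    c=(im[165:185,302:332].astype(float)).mean(1);r=c[:,2]-c[:,0];h=(r[:4].mean()+r[-4:].mean())/2
    k=np.where(r<h)[0][0];nr=165+k-1+(r[k-1]-h)/(r[k-1]-r[k])
    N=t([[317,nr]],s["tool_pos"][2]-.0136+.0088)[0]
    print("line px",np.round(pts,1).tolist(),"nose row",round(nr,1),"line tool",np.round(L,1).tolist(),"mouth",np.round(N,1),"back by",round(N[0]-L[:,0].mean(),2))
    return d
if __name__=="__main__": meas()
E
python3 m.py
```

```text
line px [[255.0, 183.2], [381.0, 183.7]] nose row 173.7 line tool [[32.8, -34.4, 14.7], [32.5, 36.1, 14.7]] mouth [40.3  0.3  4.7] back by 7.65
```

```bash
python3 -m jog '[[[-0.003,0,0],[0,0,0]],[[-0.006,0,0],[0,0,0]],[[-0.0075,0,0.0003],[0,0,0]],[[-0.0075,0,0.0006],[0,0,0]],[[-0.0075,0,0.0009],[0,0,0]]]';python3 -m jog '[[[0,0,0.0002],[0,0,0]],[[0,0,0.0004],[0,0,0]],[[0,0,0.0004],[0,0,0]]]'; python3 m.py
```

```text
t: 11.35
tool_pos: [0.4736, 0.207, 0.0194]
tool_rot: [2.949, 1.081, -0.002]
contact_force: [0.6, 2.0, -3.4]
opening: 0.0355
grip_force: 42.0
t: 11.65
tool_pos: [0.4736, 0.207, 0.0189]
tool_rot: [2.949, 1.081, -0.002]
contact_force: [1.7, 1.8, -3.8]
opening: 0.0355
grip_force: 42.3
line px [[255.0, 170.6], [381.0, 171.0]] nose row 173.3 line tool [[40.2, -33.7, 13.5], [39.9, 35.4, 13.6]] mouth [40.5  0.3  4.7] back by 0.42
```

```bash
python3 -m jog '[[[-0.0003,0,0.0002],[0,0,0]],[[-0.0003,0,0.0004],[0,0,0]],[[-0.0003,0,0.0005],[0,0,0]],[[-0.0003,0,0.0005],[0,0,0]]]';python3 -m jog '[[[0,0,0.0002],[0,0,0]],[[0,0,0.0004],[0,0,0]],[[0,0,0.0004],[0,0,0]]]'
```

```text
t: 12.1
tool_pos: [0.4733, 0.2068, 0.0187]
tool_rot: [2.949, 1.081, -0.002]
contact_force: [0.6, 0.5, 0.3]
opening: 0.0356
grip_force: 42.6
t: 12.4
tool_pos: [0.4733, 0.2068, 0.0187]
tool_rot: [2.949, 1.081, -0.003]
contact_force: [-1.4, -0.1, 5.8]
opening: 0.0355
grip_force: 43.3
```

```bash
python3 -m jog '[[[0,0,-0.0003],[0,0,0]],[[0,0,-0.0003],[0,0,0]]]'; python3 m.py; python3 -m jog '[[[0,0,-0.0003],[0,0,0]],[[0,0,-0.0003],[0,0,0]],[[0,0,-0.0003],[0,0,0]],[[0,0,-0.0003],[0,0,0]],[[0,0,-0.0003],[0,0,0]]]' 0.75; python3 m.py
```

```text
t: 12.6
tool_pos: [0.4733, 0.2068, 0.0187]
tool_rot: [2.949, 1.081, -0.002]
contact_force: [-1.3, -0.5, 4.0]
opening: 0.0353
grip_force: 43.1
line px [[255.0, 170.1], [381.0, 170.4]] nose row 173.5 line tool [[40.5, -33.6, 13.3], [40.3, 35.3, 13.3]] mouth [40.4  0.2  4.7] back by 0.03
t: 13.15
tool_pos: [0.4729, 0.2068, 0.0182]
tool_rot: [2.949, 1.081, -0.004]
contact_force: [-0.5, 0.4, 0.1]
opening: 0.064
grip_force: 0.0
line px [[255.0, 169.5], [381.0, 169.9]] nose row 173.1 line tool [[40.8, -33.6, 12.9], [40.6, 35.1, 12.9]] mouth [40.6  0.2  4.7] back by -0.14
```

The mouth is level with the line and held after release. Next I'll raise, shut the fingers and go above the lock pad.

```bash
python3 -m jog '[[[0,0,-0.02],[0,0,0]],[[0,0,-0.05],[0,0,0]],[[0,0,-0.08],[0,0,0]],[[0,0,-0.1],[0,0,0]],[[0,0,-0.1],[0,0,0]]]' ; python3 -m jog '[[[0.01,0,0],[0,0,0]],[[0.0205,0,0],[0,0,0]],[[0.0205,0,0],[0,0,0]],[[0.0205,0,0],[0,0,0]],[[0.0205,0,0],[0,0,0]]]' 0 30; python3 -m jog '[[[0,0,0],[0,0,0]],[[0,0,0],[0,0,0]],[[0,0,0],[0,0,0]]]'; python3 - <<'E'
from h import *
rel(-.177+.0,.001,.0196)
d=cam("wrist");cv2.imwrite("pics/w7.png",d["image"])
E
```

```text
t: 13.7
tool_pos: [0.4757, 0.2077, 0.1223]
tool_rot: [2.948, 1.081, 0.009]
contact_force: [0.5, 0.2, 0.3]
opening: 0.0639
grip_force: 0.0
t: 14.2
tool_pos: [0.4884, 0.2201, 0.1174]
tool_rot: [2.949, 1.081, -0.006]
contact_force: [-0.0, 0.3, 0.1]
opening: 0.0001
grip_force: 0.0
t: 14.5
tool_pos: [0.4888, 0.2201, 0.1185]
tool_rot: [2.949, 1.081, -0.003]
contact_force: [0.3, 0.3, -0.1]
opening: -0.0001
grip_force: 0.0
shift [-0.0212, 0.0, 0.0989] turn [0.0, 0.0019, 0.001] t 14.5 pos [0.4888, 0.2201, 0.1185]
```

View pics/w7.png

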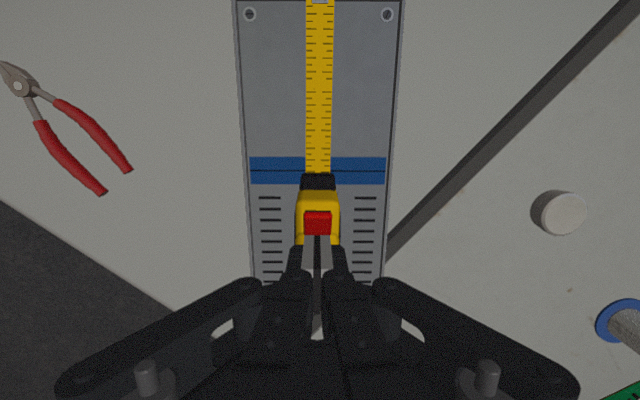

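The tape is standing with the blade out over the flange, the mouth at the line (row ~170), and the shut fingers just above the red lock at (317,222). I'll press down in small steps and watch the force.

```bash
python3 -m jog '[[[0,0,0.012],[0,0,0]],[[0,0,0.024],[0,0,0]],[[0,0,0.034],[0,0,0]],[[0,0,0.037],[0,0,0]],[[0,0,0.037],[0,0,0]]]'; python3 -m jog '[[[0,0,0.001],[0,0,0]],[[0,0,0.002],[0,0,0]],[[0,0,0.003],[0,0,0]],[[0,0,0.003],[0,0,0]]]'; python3 -m jog '[[[0,0,0.0005],[0,0,0]],[[0,0,0.001],[0,0,0]],[[0,0,0.001],[0,0,0]]]'
```

```text
t: 15.05
tool_pos: [0.488, 0.2199, 0.0801]
tool_rot: [2.949, 1.081, -0.007]
contact_force: [0.2, -0.1, -0.1]
opening: -0.0001
grip_force: 0.0
t: 15.45
tool_pos: [0.4889, 0.2202, 0.0786]
tool_rot: [2.949, 1.081, -0.002]
contact_force: [-0.6, -0.6, -0.0]
opening: 0.0001
grip_force: 0.0
t: 15.75
tool_pos: [0.4888, 0.2202, 0.0774]
tool_rot: [2.949, 1.081, -0.003]
contact_force: [-0.8, 0.2, -0.0]
opening: 0.0001
grip_force: 0.0
```

```bash
for i in 1 2; do :; done; python3 -m jog '[[[0,0,0.0005],[0,0,0]],[[0,0,0.001],[0,0,0]],[[0,0,0.001],[0,0,0]]]'|egrep 'pos|force: \['; python3 -m jog '[[[0,0,0.0005],[0,0,0]],[[0,0,0.0005],[0,0,0]]]'|egrep 'pos|force: \['; python3 -m jog '[[[0,0,0.0005],[0,0,0]],[[0,0,0.0005],[0,0,0]]]'|egrep 'pos|force: \['
```

```text
tool_pos: [0.4889, 0.2202, 0.0766]
contact_force: [-0.6, -0.3, -0.4]
tool_pos: [0.489, 0.2202, 0.0763]
contact_force: [-0.3, 0.1, 2.4]
tool_pos: [0.4892, 0.2204, 0.0759]
contact_force: [-0.2, 1.3, 3.8]
```

```bash
python3 -m jog '[[[0,0,0.0004],[0,0,0]],[[0,0,0.0004],[0,0,0]]]'|egrep 'pos|force: \['; python3 -m jog '[[[0,0,0.0004],[0,0,0]],[[0,0,0.0004],[0,0,0]]]'|egrep 'pos|force: \[';  python3 -m jog '[[[0,0,0.0004],[0,0,0]],[[0,0,0.0004],[0,0,0]]]'|egrep 'pos|force: \['
```

```text
tool_pos: [0.4894, 0.2205, 0.0756]
contact_force: [0.8, 1.0, 3.5]
tool_pos: [0.4895, 0.2205, 0.0752]
contact_force: [0.7, 2.3, 5.0]
tool_pos: [0.4896, 0.2206, 0.0749]
contact_force: [2.1, 1.8, 5.7]
```

```bash
python3 -m jog '[[[0,0,0.0003],[0,0,0]],[[0,0,0.0003],[0,0,0]],[[0,0,0.0003],[0,0,0]]]'|egrep 'pos|force: \['; python3 -c "
from h import *
import time
print(ctrl.get_obs()['contact_force'])"; python3 -m jog '[[[0,0,0.0002],[0,0,0]],[[0,0,0.0002],[0,0,0]],[[0,0,0.0002],[0,0,0]]]'|egrep 'pos|force: \['
```

```text
tool_pos: [0.4897, 0.2207, 0.0747]
contact_force: [1.3, 2.1, 5.3]
[1.32493916 2.07762257 5.29933714]
tool_pos: [0.4898, 0.2207, 0.0745]
contact_force: [1.8, 2.8, 4.8]
```

```bash
python3 -m jog '[[[0,0,0.0003],[0,0,0]],[[0,0,0.0003],[0,0,0]]]'|egrep 'pos|force: \['; python3 -m jog '[[[0,0,0.0003],[0,0,0]],[[0,0,0.0003],[0,0,0]]]'|egrep 'pos|force: \[';  python3 -m jog '[[[0,0,0.0003],[0,0,0]],[[0,0,0.0003],[0,0,0]]]'|egrep 'pos|force: \['
```

```text
tool_pos: [0.4898, 0.2208, 0.0743]
contact_force: [2.0, 2.9, 6.2]
tool_pos: [0.49, 0.2209, 0.0741]
contact_force: [2.5, 4.4, 5.0]
tool_pos: [0.4901, 0.221, 0.0739]
contact_force: [1.9, 3.4, 6.4]
```

```bash
python3 -m jog '[[[0,0,0.0003],[0,0,0]],[[0,0,0.0003],[0,0,0]]]'|egrep 'pos|force: \['; python3 -m jog '[[[0,0,0.0003],[0,0,0]],[[0,0,0.0003],[0,0,0]]]'|egrep 'pos|force: \['
```

```text
tool_pos: [0.4902, 0.2211, 0.0737]
contact_force: [2.8, 3.6, 6.0]
tool_pos: [0.4903, 0.2211, 0.0735]
contact_force: [2.4, 2.8, 6.1]
```

Lateral drag on the finger is building up because the lock's tip moves forward as it turns. I'll relieve it by following forward.

```bash
python3 -m jog '[[[0.0006,0,0],[0,0,0]],[[0.0012,0,0],[0,0,0]],[[0.0016,0,0],[0,0,0]],[[0.0016,0,0],[0,0,0]]]'|egrep 'pos|force: \['; python3 -m jog '[[[0.0001,0,0.0003],[0,0,0]],[[0.0001,0,0.0003],[0,0,0]]]'|egrep 'pos|force: \['; python3 -m jog '[[[0.0001,0,0.0003],[0,0,0]],[[0.0001,0,0.0003],[0,0,0]]]'|egrep 'pos|force: \['
```

```text
tool_pos: [0.4907, 0.2215, 0.0727]
contact_force: [2.2, 3.0, 4.6]
tool_pos: [0.4908, 0.2217, 0.0724]
contact_force: [3.0, 3.0, 5.1]
tool_pos: [0.4909, 0.2217, 0.0721]
contact_force: [2.9, 3.4, 5.5]
```

```bash
python3 -m jog '[[[0.0002,0,0.0003],[0,0,0]],[[0.0002,0,0.0003],[0,0,0]]]'|egrep 'pos|force: \['; python3 -m jog '[[[0.0002,0,0.0003],[0,0,0]],[[0.0002,0,0.0003],[0,0,0]]]'|egrep 'pos|force: \['; python3 -m jog '[[[0.0002,0,0.0003],[0,0,0]],[[0.0002,0,0.0003],[0,0,0]]]'|egrep 'pos|force: \['
```

```text
tool_pos: [0.491, 0.2219, 0.0718]
contact_force: [2.1, 2.8, 6.1]
tool_pos: [0.4912, 0.2219, 0.0715]
contact_force: [1.7, 3.1, 4.1]
tool_pos: [0.4911, 0.2219, 0.0711]
contact_force: [2.6, 3.2, 4.8]
```

```bash
python3 -m jog '[[[0.0002,0,0.0003],[0,0,0]],[[0.0002,0,0.0003],[0,0,0]]]'|egrep 'pos|force: \['; python3 -m jog '[[[0.0002,0,0.0003],[0,0,0]],[[0.0002,0,0.0003],[0,0,0]]]'|egrep 'pos|force: \['
```

```text
tool_pos: [0.491, 0.2218, 0.0705]
contact_force: [2.4, 2.2, 5.0]
tool_pos: [0.491, 0.2218, 0.07]
contact_force: [3.0, 1.8, 4.1]
```

```bash
python3 -m jog '[[[0.0001,0,0.0003],[0,0,0]],[[0.0001,0,0.0003],[0,0,0]]]'|egrep 'pos|force: \['; python3 -m jog '[[[0.0001,0,0.0003],[0,0,0]],[[0.0001,0,0.0003],[0,0,0]]]'|egrep 'pos|force: \['
```

```text
tool_pos: [0.491, 0.2219, 0.0697]
contact_force: [2.1, 2.2, 5.0]
tool_pos: [0.491, 0.222, 0.0694]
contact_force: [2.1, 1.8, 3.8]
```

```bash
python3 -m jog '[[[0.0001,0,0.0003],[0,0,0]],[[0.0001,0,0.0003],[0,0,0]]]'|egrep 'pos|force: \['; python3 -m jog '[[[0.0001,0,0.0003],[0,0,0]],[[0.0001,0,0.0003],[0,0,0]]]'|egrep 'pos|force: \['
```

```text
tool_pos: [0.4911, 0.2221, 0.0691]
contact_force: [2.6, 1.6, 3.6]
tool_pos: [0.4912, 0.2221, 0.0688]
contact_force: [2.8, 0.8, 4.4]
```

```bash
python3 -m jog '[[[0.0001,0,0.0003],[0,0,0]],[[0.0001,0,0.0003],[0,0,0]]]'|egrep 'pos|force: \['; python3 -m jog '[[[0.0001,0,0.0003],[0,0,0]],[[0.0001,0,0.0003],[0,0,0]]]'|egrep 'pos|force: \['
```

```text
tool_pos: [0.4912, 0.2222, 0.0685]
contact_force: [2.7, 0.4, 3.4]
tool_pos: [0.4913, 0.2223, 0.0682]
contact_force: [2.4, 0.8, 4.0]
```

```bash
python3 -m jog '[[[0.0001,0,0.0003],[0,0,0]],[[0.0001,0,0.0003],[0,0,0]]]'|egrep 'pos|force: \['; python3 -m jog '[[[0.0001,0,0.0003],[0,0,0]],[[0.0001,0,0.0003],[0,0,0]]]'|egrep 'pos|force: \['
```

```text
tool_pos: [0.4914, 0.2223, 0.068]
contact_force: [3.6, 0.5, 3.8]
tool_pos: [0.4915, 0.2224, 0.0678]
contact_force: [1.9, 0.3, 3.9]
```

```bash
python3 -m jog '[[[0.0001,0,0.0003],[0,0,0]],[[0.0001,0,0.0003],[0,0,0]]]'|egrep 'pos|force: \['; python3 -m jog '[[[0.0001,0,0.0002],[0,0,0]],[[0.0001,0,0.0002],[0,0,0]]]'|egrep 'pos|force: \['
```

```text
tool_pos: [0.4916, 0.2224, 0.0676]
contact_force: [1.0, -0.5, 5.2]
tool_pos: [0.4916, 0.2225, 0.0675]
contact_force: [0.9, -0.6, 5.9]
```

```bash
python3 -m jog '[[[0,0,0.0003],[0,0,0]],[[0,0,0.0003],[0,0,0]]]'|egrep 'pos|force: \['; python3 -m jog '[[[0,0,0.0002],[0,0,0]],[[0,0,0.0002],[0,0,0]]]'|egrep 'pos|force: \['
```

```text
tool_pos: [0.4916, 0.2225, 0.0673]
contact_force: [1.0, 0.3, 7.0]
tool_pos: [0.4917, 0.2225, 0.0672]
contact_force: [0.1, 0.5, 6.8]
```

The force is rising steeply, so the brake is biting. A little more to reach about 8.5 N.

```bash
python3 -m jog '[[[0,0,0.0002],[0,0,0]],[[0,0,0.0002],[0,0,0]]]'|egrep 'pos|force: \['; python3 -m jog '[[[0,0,0],[0,0,0]]]'|egrep 'pos|force: \[';python3 -m jog '[[[0,0,0.0002],[0,0,0]]]'|egrep 'pos|force: \[';python3 -m jog '[[[0,0,0],[0,0,0]]]'|egrep 'pos|force: \['
```

```text
tool_pos: [0.4917, 0.2225, 0.0672]
contact_force: [-0.9, -0.3, 7.7]
tool_pos: [0.4917, 0.2225, 0.0672]
contact_force: [0.7, -0.7, 7.6]
tool_pos: [0.4917, 0.2225, 0.0671]
contact_force: [-0.6, -0.5, 9.5]
tool_pos: [0.4917, 0.2225, 0.067]
contact_force: [-0.9, -0.6, 8.6]
```

About 9 N, so it is locked. I'll lift off straight up and check.

```bash
python3 -m jog '[[[0,0,0],[0,0,0]],[[0,0,-0.001],[0,0,0]],[[0,0,-0.003],[0,0,0]],[[0,0,-0.01],[0,0,0]],[[0,0,-0.03],[0,0,0]]]'|grep force:; python3 -m jog '[[[-0.01,0,-0.03],[0,0,0]],[[-0.03,0,-0.07],[0,0,0]],[[-0.04,0,-0.1],[0,0,0]],[[-0.04,0,-0.1],[0,0,0]],[[-0.04,0,-0.1],[0,0,0]]]'; python3 - <<'E'
from h import *
d=cam("wrist");np.save("pics/T8.npy",d["T"]);cv2.imwrite("pics/w8.png",cv2.resize(d["image"][0:300,160:480],None,fx=2,fy=2))
s=ctrl.get_obs()
c=np.load("cover.npy");a=c[2];u=np.array([np.cos(a),np.sin(a),0]);v=np.array([-u[1],u[0],0]);fl=np.r_[c[:2],.012]
print(proj(d,[fl+.04*v,fl-.04*v,fl-c[3]*u-[0,0,.007]+.04*v]))
g=d["image"].sum(2)/3.
print(np.round(g[0:60,270:285].mean(1)).astype(int).tolist())
E
```

```text
contact_force: [-0.3, -0.5, 0.5]
grip_force: 0.0
t: 24.35
tool_pos: [0.4612, 0.1969, 0.1967]
tool_rot: [2.949, 1.081, -0.002]
contact_force: [-0.2, 1.0, -0.4]
opening: 0.0005
grip_force: 0.0
[[276.33332028 -19.3135359 ]
 [359.26748977 -19.29034655]
 [281.84190344 124.35076115]]
[101, 100, 101, 102, 100, 101, 102, 102, 103, 101, 102, 103, 103, 103, 103, 102, 101, 103, 102, 102, 102, 101, 102, 103, 103, 102, 104, 103, 104, 105, 105, 106, 105, 104, 105, 105, 105, 105, 104, 105, 105, 105, 105, 106, 105, 106, 106, 106, 105, 106, 106, 105, 106, 106, 107, 107, 107, 107, 106, 107]
```

View pics/w8.png

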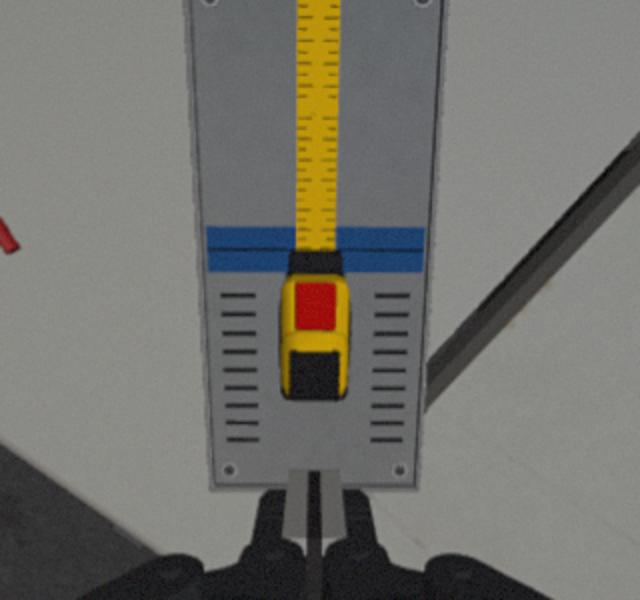

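The lock is down, the mouth sits at the line (both at crop row ~249), and the cover has not moved (line predicted at row 124.4, seen at ~124.5). I'll hand in.

```bash
python3 -c "
from station import job
print(job.finish_job())"
```

```text
the job is handed in; nothing more can be done
None
```

The job is handed in at about 24 s: the tape is hooked over the far flange and stands on the cover's floor with its mouth at the line (135 mm measured); the lock is pressed down to about 9 N, and the cover has not moved.

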